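# Switch on the guarded bench supply

### The arm

A 6-joint arm with a two-finger parallel gripper is mounted at the origin on the work surface. World frame = base frame: x ahead of the robot, y to its left, z up, the work surface at z = 0. Lengths are in mm, angles in rad, forces in N, time in s.
With the tool pointing down it reaches from about 300 to 775 mm from the base axis. Payload 14.6 kg.
Tool frame: the origin (TCP) lies on the centre line of the jaws, within the pads' length; the fingertips stand 19 mm ahead of it and the grasp point (between the pads) is the TCP (bot.tip_reach is the distance from the TCP to the fingertips, in mm); z points along the fingers, y is the line along which they close (so a half turn about z gives the same grasp; the last joint's range is limited). The gripper opens to 85 mm and grips with 20 to 120 N. Pads are 22 mm wide; open, the fingers measure 114 mm over their backs; the gripper's body (76 mm by 85 mm) begins 54 mm behind the grasp point. The pads swing forward as they close: fully open they stand 13 mm farther back than shut.
Start: joints at [-1.322, 0.3, 1.521, -0, 1.321, -0.067], TCP at [170.81, -522.794, 250.281] pointing down, gripper open.
Joint ranges: [-3.03, 3.03], [-0.79, 2.21], [0.23, 2.52], [-1.04, 4.18], [0, 3.07], [-2.55, 2.55]. Speed limits (rad/s): [2.22, 2.22, 2.57, 3.14, 3.14, 3.14].

### API

Orientations are given as a unit quaternion [w, x, y, z].
In Python, from rig import bot gives the robot as it stands. Calls block until the motion is done:
- bot.move_to(position, orientation): joint-space move of the TCP to a pose.
- bot.servo_line(position, attitude=None, speed=150, until_force=None): straight line of the TCP; attitude=None keeps the orientation; speed is the mean speed in mm/s. With until_force (N) it stops when the force on the tool has changed by that much, and returns True; else False.
- bot.move_joints(angles): joint-space move.
- bot.move_gripper(opening, grip_force=None): finger opening in mm; grip_force is the grip in N (None keeps the last); returns when the fingers have stopped.
- bot.dwell(seconds).
- bot.ik(position, orientation): joint angles nearest the present ones, or None.
- bot.read_state(): the state.
- bot.read_camera(name): name is "scene" or "top" or "wrist"; returns a dict with "image" (384x512x3 uint8, blue, green, red), "depth" (384x512 float32, mm along the optical axis (not along the pixel's ray), 0 where there is no reading), "fovy" (degrees; the focal length in pixels is half the picture's height over the tangent of half this angle, whatever the lens; pixels are square), "cx", "cy" (the principal point, pixels), "eye" and "attitude" of the camera in the world; the wrist camera has in their place "mount" (4x4, takes a point from camera to tool coordinates, whose origin is the TCP and whose axes are the flange's). Camera axes: x right, y down, z forward; pixel columns grow to the right and rows downward; lengths in mm; the calibration is good to about 2 mm. The wrist camera is an equidistant fisheye: a pixel r from the principal point sees the ray r / f radians off the axis. A picture is of the moment at which its call begins: read the wrist's pose just before it.
A pose or a line that the arm cannot do raises bot.MotionError and nothing moves.
- bot.finish_job(): hands the job in; it is judged then, once.
The state is a dict: "clock": time; "joint_positions": joint angles; "qvel": joint speeds; "effort": joint torques, N m; "ee_pos": TCP position; "tool_rot": TCP orientation; "ft_force": force on the tool from outside, world axes, zero at the start; "moment": the same for the moment, N m; "grip_width": finger opening in mm; "grip_force": force on a finger pad.
Only numpy, scipy, OpenCV 4.12 (cv2) and the standard library are available. Lean on these libraries where they do the work, as an engineer would, in place of code of your own. Each camera call takes 0.05 s, during which the arm holds its last target. There are 200 camera calls.

### The job

Switch on the bench supply: with a fingertip push the hinged guard on top of the white unit right back until it stays open, flip the toggle beneath it fully away from you, then tip the guard forward again so that it drops shut over the toggle. Only touch and push, without forcing anything; pick nothing up, and leave the other switch, the knob and everything standing around as they are.

Things in the scene. Friction and masses are not known exactly. Their poses are not given: they have to be found in the camera images.
- unit: bench supply unit, a white box 200 (x) x 280 (y) x 75 mm (z), fixed to the bench. Origin: centre of its underside; its flat grey top face is 75 mm up. Its x axis points from its front (robot side) to its back, y to its left. On the top face from left to right: the guarded toggle (y = +60 mm), a bare toggle (y = -15 mm), a knob (x = -50, y = -85 mm)
- guard (a joint): hinge of the guard (dark plastic), rad: 0 shut over the toggle, 1.6 swung back to its stop, standing upright behind the toggle. 40 g; falls shut by itself below about 0.8, falls back and stays open above about 1.1. A channel 36 mm wide (y) with 3 mm walls, open in front and below; shut, it reaches 50 mm from the hinge line towards the robot and is 32 mm high
- guard_hinge (a point): middle of the guard's hinge line, on the unit's top face; does not move with the guard. Axes as the unit; the hinge line runs along y. In the unit's frame it lies at (20, 60, 75) mm
- guard_lip (a point): middle of the free upper edge of the guard's thumb lip (36 mm wide, 3 mm thick), which flares up and towards the robot from the guard's front edge; moves with the guard. Closed: 60 mm in front of the hinge line and 48 mm above it. Fully back: about 46 mm behind it and 61 mm above it. Pushed back, or forward again, this edge follows an arc about the hinge line
- toggle (a joint): the guarded toggle, rad: 0 off, leaning 0.35 rad towards the robot; 0.7 on, leaning 0.35 rad away. Has friction (about 1 to 3 N at the lever, more lower down) and stays where it is left; it clears the closed guard in either position
- toggle_tip (a point): top end of the guarded toggle, a steel bat lever 8 mm thick and 27 mm long from its pivot, which lies on the top face 25 mm in front of the guard's hinge line; a bushing 15 mm across and 5 mm high surrounds its foot. Swings along the unit's x
- bare_toggle_tip (a point): top end of the unguarded toggle, same lever, pivot 75 mm to the right of the guarded one; to be left alone
- knob_mark (a point): a point 12 mm off the axis of the knob (32 mm across, about 30 mm tall, front right of the top face); to be left alone
- small_bottle: small amber bottle, 26 mm across, 50 mm tall, standing on the unit's top face near its far right corner; loose, origin at the centre of its underside; to be left alone
- bottle: amber bottle, 44 mm across, 85 mm tall, on the bench at the left or right of the unit; loose, origin at the centre of its underside; to be left alone
- beaker: glass beaker, 60 mm across, 75 mm tall, on the bench at the left or right of the unit; loose, origin at the centre of its underside; to be left alone
- jar: white ceramic jar, 54 mm across, 52 mm tall, on the bench at the left or right of the unit; loose, origin at the centre of its underside; to be left alone
- petri_dish: clear shallow dish, 70 mm across, 16 mm tall, on the bench at the left or right of the unit; loose, origin at the centre of its underside; to be left alone
- slide_box: grey slide box 80 x 50 x 30 mm, on the bench behind the unit; loose, origin at the centre of its underside; to be left alone
- tube_rack: white test-tube rack 70 x 170 x 70 mm, on the white tray at the left; loose, origin at the centre of its underside; to be left alone

How it is judged (in metres and radians):
On the way, in this order (a step that is already met when the one before it is completed fails the run):
1. the guard is swung right back while the toggle is still off (value of joint guard above 1.35 rad and value of joint toggle below 0.2 rad), for 0.2 s.
2. the toggle is flipped on while the guard stands open (value of joint toggle above 0.58 rad and value of joint guard above 1 rad), for 0.2 s.
At the end, for the whole second after the job is handed in: The guard is shut (within 0.08 rad), the toggle beneath it is on (at least 0.58 of 0.70 rad), the bare toggle and the knob are as they were (within 6 mm) and every loose thing is within 20 mm of where it stood (value of joint guard below 0.08 rad and value of joint toggle above 0.58 rad and distance of each of small_bottle, bottle, beaker, jar, petri_dish, slide_box, tube_rack from where it was at the start of the episode below 0.02 m and distance of each of bare_toggle_tip, knob_mark from where it was at the start of the episode below 0.006 m); the robot touches nothing.
It fails at once if a bystander is moved by 20 mm or more, carried or lifted (distance of any of small_bottle, bottle, beaker, jar, petri_dish, slide_box, tube_rack from where it was at the start of the episode above 0.02 m).
It fails at once if a bystander is tipped over (angle between any of small_bottle, bottle, beaker, jar, petri_dish, slide_box, tube_rack's own z axis and vertical above 0.4 rad).
It fails at once if the bare toggle or the knob is moved (distance of any of bare_toggle_tip, knob_mark from where it was at the start of the episode above 0.006 m).
It fails at once if the guard or the toggle is forced (more than 40 N) (contact force between any of the arm, the fingers and toggle above 40 N or contact force between any of the arm, the fingers and guard above 40 N).
It also fails if it takes over 58 s, if anything falls off the work surface, if the arm or the gripper's body presses on something with over 40 N, if the wrist force passes 120 N, or if a joint passes its speed limit or range.

## Working session

There is one attempt and no reset: what is moved stays moved. The work goes in short steps, each a Python script; the robot and the scene stay as the last script left them, time stands still between calls to the robot, and variables do not carry over. Pictures are saved under pics/ and viewed, at most 10 in all, crops included, and the job is handed in when it is done.

```bash
mkdir -p pics; ls; python3 - <<'E'
from rig import bot
import cv2,numpy as np
for n in ("scene","top"):
    c=bot.read_camera(n); cv2.imwrite(f"pics/{n}0.png",c["image"]); np.savez(f"{n}0.npz",**c)
    print(n,c["fovy"],c["cx"],c["cy"],c["eye"],c["attitude"])
s=bot.read_state(); print(s["clock"],s["tool_rot"],s["ft_force"])
E
```

```text
pics
scene 46.015778444260114 261.08062988847706 184.05809983392913 [1440.80184672 -163.47770491  899.51022645] [-0.34168892  0.73244136  0.53887051 -0.23748034]
top 45.595270530021935 259.9271048764762 194.17036713546645 [ 515.88534533  149.59822357 1213.6364882 ] [-0.02194753  0.71331121 -0.70000132  0.02652487]
0.1 [-4.73111222e-04  9.87562683e-01  1.57225064e-01 -4.28085217e-05] [ 0.3443197  -1.43789536 -0.23894909]
```

```bash
python3 - <<'E'
import cv2,numpy as np
a=cv2.imread("pics/scene0.png");b=cv2.imread("pics/top0.png")
cv2.imwrite("pics/both.png",cv2.resize(np.vstack([a,b]),(800,1200))[:1200]) 
E
```

```text
(no output)
```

View pics/top0.png

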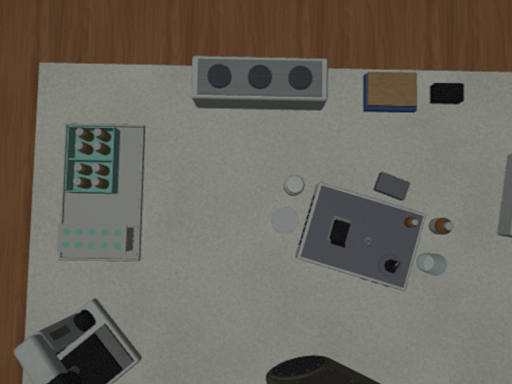

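View pics/scene0.png

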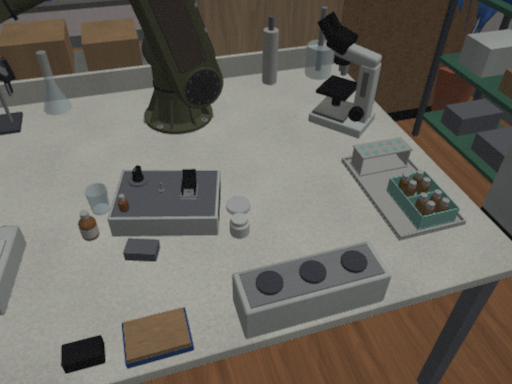

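The top view shows the unit centred near px (361,236), with the guard at (340,232), the bare toggle at (368,240), the knob at (391,266) and the small bottle at (411,222). It is yawed about -16°. Next I fit the top face from depth.

```bash
cat > h.py <<'E'
import numpy as np,cv2
from scipy.spatial.transform import Rotation as R
def cloud(c):
    h,w=c["depth"].shape; f=h/2/np.tan(np.radians(float(c["fovy"]))/2)
    v,u=np.mgrid[:h,:w]; d=c["depth"]
    p=np.stack([(u-c["cx"])/f*d,(v-c["cy"])/f*d,d],-1)
    q=c["attitude"]; return p@R.from_quat(np.r_[q[1:],q[0]]).as_matrix().T+c["eye"]
E
python3 - <<'E'
from h import *
for n in ("top","scene"):
    c=np.load(n+"0.npz"); P=cloud(c)
    m=(abs(P[...,2]-75)<6)&(P[...,0]>300)&(P[...,0]<750)&(P[...,1]>-200)&(P[...,1]<250)&(c["depth"]>0)
    m=cv2.morphologyEx(m.astype(np.uint8),cv2.MORPH_OPEN,np.ones((5,5)))
    k,l,s,_=cv2.connectedComponentsWithStats(m); i=1+s[1:,4].argmax(); m=l==i
    X=P[m]; r=cv2.minAreaRect(X[:,:2].astype(np.float32)); print(n,r,np.median(X[:,2]))
    # top rect in unit frame + raised features
    (cx,cy),(a,b),t=r
    yaw=np.radians(t if a<b else t-90); 
    U=(P[...,:2]-[cx,cy])@np.array([[np.cos(yaw),-np.sin(yaw)],[np.sin(yaw),np.cos(yaw)]])
    print("yaw",yaw)
    z=P[...,2]
    for name,(x0,x1,y0,y1) in dict(guard=(-60,40,35,85),bare=(-30,30,-30,5),knob=(-80,-20,-115,-60),bot=(30,95,-130,-60)).items():
        g=(U[...,0]>x0)&(U[...,0]<x1)&(U[...,1]>y0)&(U[...,1]<y1)&(z>90)&(z<150)
        if g.any(): print(name,g.sum(),U[g].min(0),U[g].max(0),U[g].mean(0),z[g].max(), np.median(z[g]))
E
```

```text
top ((497.77947998046875, -100.01591491699219), (257.4071960449219, 199.79071044921875), 74.27611541748047) 74.65302118693592
yaw -0.27443355716853984
guard 349 [-40.64772876  35.20503374] [19.96987601 67.07077384] [-10.11034324  51.95194451] 126.53192477580501 106.83700651679146
bare 11 [-15.61098853 -29.29219536] [ -7.68773901 -23.40975287] [-12.30801937 -25.94437727] 103.18531675332974 99.09276844008446
knob 121 [ -65.16323201 -104.68481263] [-34.55843443 -82.58323578] [-50.02759466 -93.1029262 ] 122.14754807352415 115.99402794123148
bot 107 [  53.58593544 -123.34438334] [ 78.20371129 -99.94600012] [  64.91154421 -109.12933703] 127.88941629551732 107.15704655424088
scene ((505.3337097167969, -88.93013000488281), (234.9627685546875, 203.79368591308594), 74.75305938720703) 75.14990773863178
yaw -0.26610931454927916
guard 162 [-39.27849555  35.07031015] [21.5045523  55.87944005] [-12.22046424  46.36746143] 125.38073340938001 107.73350956438998
knob 107 [ -66.60653507 -114.60694242] [-33.46976695 -92.87489449] [ -46.47376485 -104.27493156] 121.2685984013682 109.93220802604719
bot 107 [  55.38560817 -129.91158839] [  79.09516238 -110.79027983] [  69.72620833 -121.06789517] 126.95596529441025 105.8187817820235
```

```bash
cat >> h.py <<'E'
def wcloud(c,pos,q):
    h,w=c["depth"].shape; f=h/2/np.tan(np.radians(float(c["fovy"]))/2)
    v,u=np.mgrid[:h,:w]; du=u-c["cx"]; dv=v-c["cy"]; r=np.hypot(du,dv)+1e-9
    d=np.where(r/f<1.2,c["depth"],0); t=np.tan(np.minimum(r/f,1.2))/r
    p=np.stack([du*t*d,dv*t*d,d],-1); M=np.asarray(c["mount"])
    p=p@M[:3,:3].T+M[:3,3]
    return p@R.from_quat(np.r_[q[1:],q[0]]).as_matrix().T+pos,d
def down(yaw): return [0,np.cos(yaw/2),np.sin(yaw/2),0]
E
python3 - <<'E'
from h import *
from rig import bot
print(bot.tip_reach)
bot.move_to([455,-95,330],down(-.272)); bot.move_gripper(0)
s=bot.read_state(); c=bot.read_camera("wrist"); print(s["clock"],s["ee_pos"],s["joint_positions"],s["grip_width"],bot.tip_reach,c["fovy"],c["mount"])
np.savez("w0.npz",pos=s["ee_pos"],q=s["tool_rot"],**c); cv2.imwrite("pics/w0.png",c["image"])
P,d=wcloud(c,s["ee_pos"],s["tool_rot"]); z=P[...,2]
m=(abs(z-75)<5)&(d>0); k,l,st,_=cv2.connectedComponentsWithStats(m.astype(np.uint8)); m=l==1+st[1:,4].argmax()
print(m.sum(),np.median(z[m]),cv2.minAreaRect(P[m][:,:2].astype(np.float32)))
E
```

```text
19.0
2.75 [455.01144617 -94.99648138 330.0169289 ] [-2.84648848e-01  5.39915121e-02  1.62495721e+00  1.18682649e-05
  1.46257188e+00  1.55813501e+00] -0.22396364547361397 19.0 65.70646984690485 [[ 4.83644212e-04 -9.47537414e-01 -3.19644513e-01  8.23725972e+01]
 [ 9.99999880e-01  4.84039646e-04  7.82071298e-05 -4.30784306e-01]
 [ 8.06164354e-05 -3.19644513e-01  9.47537534e-01 -1.23988109e+02]
 [ 0.00000000e+00  0.00000000e+00  0.00000000e+00  1.00000000e+00]]
27287 75.524495705204 ((497.44677734375, -111.60711669921875), (281.0953674316406, 200.3021240234375), 74.44781494140625)
```

View pics/w0.png

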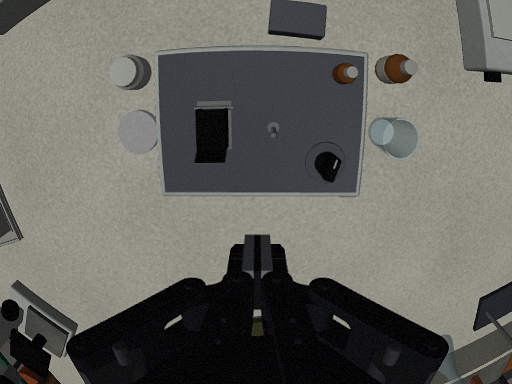

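The wrist view shows the whole unit: guard at px (212,135), bare toggle (273,129), knob (325,162), closed fingers (258,260). The rectangle fit matches the nominal size at 281x200 mm. I check that the guard lies where this frame predicts, then run the opening push if it does.

```bash
cat >> h.py <<'E'
C=np.array([497.45,-111.6]); YAW=np.radians(74.448-90)
Rz=np.array([[np.cos(YAW),-np.sin(YAW)],[np.sin(YAW),np.cos(YAW)]])
Q=down(YAW); TIP=19.0; HT=11.0
def W(x,z,y=0):   # fingertip centre, relative to guard hinge (unit axes) -> TCP world
    p=C+Rz@np.array([20+x,60+y]); return [p[0],p[1],75+z+TIP]
def rot(p,t):     # guard frame point (closed coords x,z) opened by t
    x,z=p; return np.array([x*np.cos(t)+z*np.sin(t),-x*np.sin(t)+z*np.cos(t)])
def gstate(P,ok):
    "guard points in hinge frame"
    U=(P[...,:2]-C)@Rz-[20,60]; return np.dstack([U,P[...,2:]-75])
E
python3 - <<'E'
from h import *
c=np.load("w0.npz"); P,d=wcloud(c,c["pos"],c["q"]); G=gstate(P,d)
g=(d>0)&(abs(G[...,1])<28)&(abs(G[...,0]+20)<60)&(G[...,2]>12)&(G[...,2]<70); p=G[g]
print(np.percentile(p,[1,50,99],axis=0))
e=p[p[:,2]>42]; print("lip",len(e),e.min(0),e.max(0))
fl=p[abs(p[:,2]-32)<3]; print("top",fl.min(0),fl.max(0))
b=(d>0)&(abs(G[...,1]+75)<15)&(abs(G[...,0]+25)<25)&(G[...,2]>18); print("bare",G[b].mean(0),G[b].max(0))
print(rot((-60,48),1.6))
E
```

```text
[[-60.33222085 -18.20855722  17.4960281 ]
 [-31.37326605  -1.30378301  32.5725833 ]
 [ -0.6559386   17.32500401  49.12365919]]
lip 204 [-60.78242204 -18.30243134  42.00508441] [-53.41837385  17.11015673  50.25595499]
top [-51.56125119 -18.42358699  29.04915244] [-0.31963752 18.18067584 34.9449564 ]
bare [-47.11613008 -66.76668396 317.89078444] [-27.40946703 -60.00217261 338.14316964]
[49.73150428 58.57283911]
```

```bash
python3 - <<'E'
from h import *
from rig import bot
bot.move_to(W(-100,80),Q); bot.servo_line(W(-86,42))
L=[(-50-10*a,32+16*a) for a in np.linspace(0,1,21)]
for t in np.linspace(0,1.32,12):
    pts=np.array([rot(p,t) for p in L]); zt=rot(L[11],t)[1]
    x=pts[pts[:,1]>=zt-.1,0].min()-HT
    hit=bot.servo_line(W(x,zt),speed=60,until_force=20)
    print(round(t,2),round(x,1),round(zt,1),hit,np.round(bot.read_state()["ft_force"],1))
    if hit: break
bot.dwell(.3)
s=bot.read_state(); c=bot.read_camera("wrist"); cv2.imwrite("pics/w1.png",c["image"]); print(s["clock"])
P,d=wcloud(c,s["ee_pos"],s["tool_rot"]); G=gstate(P,d)
E
```

```text
0.0 -71.0 40.8 False [ 0.7  0.7 -1.2]
0.12 -64.8 47.2 False [-0.6  0.2  0.5]
0.24 -57.9 52.8 False [-0.3 -0.2  0.9]
0.36 -50.2 57.7 False [-0.3 -0.2  0.1]
0.48 -42.1 61.8 False [ 0.   0.4 -0.1]
0.6 -33.8 65.0 False [-0.8  0.7  1. ]
0.72 -25.8 67.3 False [-0.6  0.3 -0.5]
0.84 -17.7 68.6 False [-0.1  0.8  0.1]
0.96 -9.4 68.9 False [ 0.5 -0.   0.9]
1.08 -1.2 68.2 False [-0.5  0.6 -0.4]
1.2 6.9 66.5 False [0.5 0.2 0.2]
1.32 14.7 63.9 False [-1.1 -0.5 -0.2]
7.8833
```

View pics/w1.png

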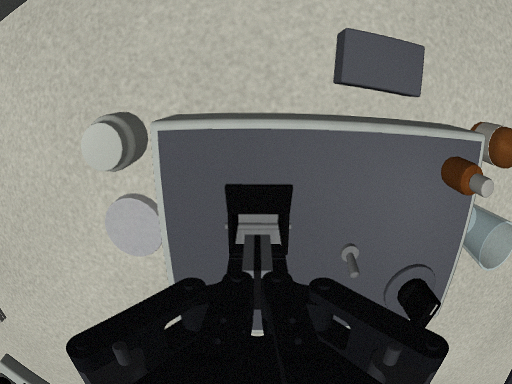

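The guard is standing back behind the fingers (black, px 225-292 x 185-245). I retreat, check its angle from depth, then flip the toggle.

```bash
cat >> h.py <<'E'
def look(bot,name):
    bot.dwell(.3); s=bot.read_state(); c=bot.read_camera("wrist"); cv2.imwrite(name,c["image"])
    P,d=wcloud(c,s["ee_pos"],s["tool_rot"]); G=gstate(P,d)
    g=(d>0)&(abs(G[...,1])<20)&(G[...,0]>-65)&(G[...,0]<70)&(G[...,2]>40)&(G[...,2]<90)
    print("guard",g.sum(),G[g].min(0),G[g].max(0))
    g=(d>0)&(abs(G[...,1])<7)&(G[...,0]>-45)&(G[...,0]<-2)&(G[...,2]>12)&(G[...,2]<35)
    print("toggle",g.sum(), *( (G[g].mean(0),G[g][G[g][:,2].argmax()]) if g.any() else ()))
    print(s["clock"])
E
python3 - <<'E'
from h import *
from rig import bot
bot.servo_line(W(0,90)); bot.servo_line(W(-110,110)); look(bot,"pics/w2.png")
E
```

```text
guard 1225 [  1.68260092 -18.45005634  40.02333278] [37.98153534 17.89176757 56.20953113]
toggle 113 [-3.06088634e+01 -6.17098792e-03  2.32734680e+01] [-28.73494262  -0.380794    27.02565755]
9.475
```

View pics/w2.png

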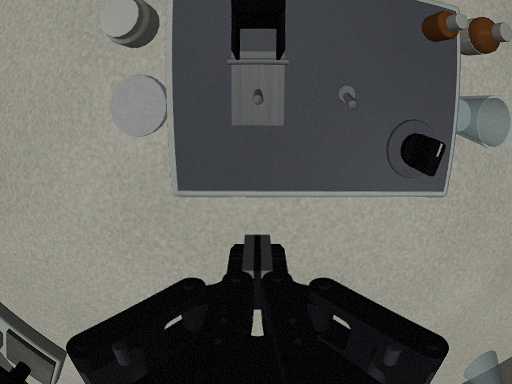

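The guard stands fully open (edges at px y 0-60) and the toggle at (258,97) is still off.

```bash
python3 - <<'E'
from h import *
from rig import bot
bot.servo_line(W(-65,50)); bot.servo_line(W(-62,17),speed=80)
for x in (-45,-38,-35,-33.5,-32):
    hit=bot.servo_line(W(x,17),speed=25,until_force=9)
    print(x,hit,np.round(bot.read_state()["ft_force"],1))
    if hit: break
bot.servo_line(W(-60,17)); bot.servo_line(W(-65,60)); bot.servo_line(W(-110,110)); look(bot,"pics/w3.png")
E
```

```text
-45 False [ 0.7 -0.1  0.1]
-38 False [ 0.3 -0.5  0.7]
-35 False [-0.3 -0.4 -0.2]
-33.5 False [-0.   0.8 -1. ]
-32 False [-5.2  1.3 -0. ]
guard 1212 [  1.83502155 -18.4513824   40.08552501] [37.31493609 17.84118078 56.33957806]
toggle 127 [-18.89934168  -0.04435757  22.10848345] [-16.75018149   1.06833057  26.60531791]
14.45
```

View pics/w3.png

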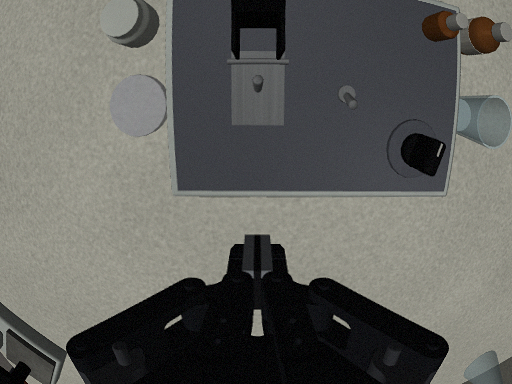

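The toggle at (258,83) now leans away. I push again firmly but within limits to confirm it is on its stop, meaning the force rises steeply.

```bash
python3 - <<'E'
from h import *
from rig import bot
bot.servo_line(W(-65,50)); bot.servo_line(W(-62,17),speed=80); bot.servo_line(W(-36,17),speed=40)
for x in (-34,-33,-32.5,-32,-31.5,-31,-30.5,-30):
    hit=bot.servo_line(W(x,17),speed=10,until_force=12)
    s=bot.read_state(); print(x,hit,np.round(s["ft_force"],1))
    if hit or np.linalg.norm(s["ft_force"][:2])>10: break
bot.servo_line(W(-60,17)); bot.servo_line(W(-65,60)); bot.servo_line(W(-110,110)); look(bot,"pics/w4.png")
E
```

```text
-34 False [-0.7  0.  -0.1]
-33 False [-1.6  0.3 -0.4]
-32.5 False [-2.5  0.1  0.4]
-32 False [-4.1  0.7  1.8]
-31.5 False [-7.7  2.1  2.4]
-31 False [-10.    1.8   3.1]
guard 1214 [  1.82019309 -18.46122194  40.05997884] [37.47183907 17.85065664 55.66794554]
toggle 126 [-18.86691392  -0.0420393   22.23058882] [-18.28709335   0.34360824  26.65917632]
19.8
```

Force rises linearly from the same point and the toggle did not move between pushes, so it is on its stop. Now I close the guard.

```bash
python3 - <<'E'
from h import *
from rig import bot
bot.servo_line(W(-60,130)); bot.servo_line(W(80,130)); bot.servo_line(W(76,50))
for t in np.linspace(1.6,.62,10):
    e=rot((-60,48),t); x=e[0]+HT; z=e[1]-9
    hit=bot.servo_line(W(x,z),speed=60,until_force=20)
    print(round(t,2),round(x,1),round(z,1),hit,np.round(bot.read_state()["ft_force"],1))
    if hit: break
bot.dwell(.4); bot.servo_line(W(20,110)); bot.servo_line(W(-110,140)); look(bot,"pics/w5.png")
E
```

```text
1.6 60.7 49.6 False [ 0.8  0.7 -0.4]
1.49 54.1 54.6 False [ 0.4 -0.4  0.6]
1.38 46.9 58.9 False [-0.   0.1  0.1]
1.27 39.3 62.4 False [ 0.4  0.  -0.8]
1.16 31.4 65.1 False [-0.3  0.6 -0.2]
1.06 23.2 66.9 False [-0.4 -1.  -0. ]
0.95 14.9 67.7 False [-0.5 -0.8  0.1]
0.84 6.5 67.7 False [ 0.5 -0.2  0.3]
0.73 -1.8 66.8 False [-0.6 -0.1  0.8]
0.62 -9.9 64.9 False [-0.4 -0.  -0.2]
guard 453 [-60.83813659 -17.60110017  40.01147801] [-53.31691409  17.87506177  50.31262413]
toggle 858 [-23.56024325   0.27164346  32.34699288] [-25.55446133   6.07613276  34.62688279]
27.4083
```

View pics/w5.png

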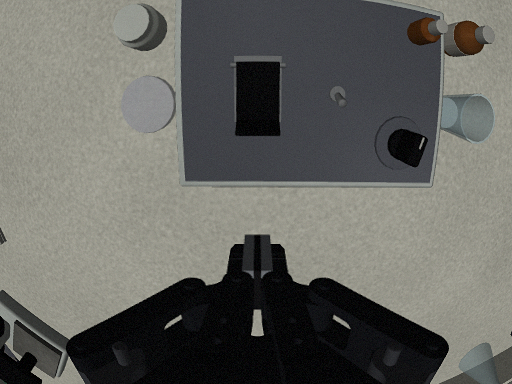

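The guard is shut at px (258,97), with its lip back at the measured closed position (-60.8, 50). Everything else is undisturbed.

```bash
python3 -c "
from rig import bot
print(bot.finish_job())"
```

```text
the job is handed in; nothing more can be done
None
```

I pushed the guard open, flipped the toggle on against its stop and tipped the guard shut over it; nothing else moved in the camera views, and I handed the job in at about 27 s, with no verdict returned.

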